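# Snap the sharpening stone into its spring-clip holder

## Task

Take the longer of the two sharpening stones and lay it, stone side up, lengthwise over the holder between the two spring clips. Press it down gently, never forcing it, until both its bevelled ends have snapped in under the clips and it lies level and fully home on its pads, then let go. Leave the shorter stone where it is.

Things in the scene. Friction and masses are not known exactly. Their poses are not given: they have to be found in the camera images.
- long_stone: Longer sharpening stone: aluminium carrier 160 mm tip to tip, 30 wide, 10 thick, with a grey stone 124 x 30 x 12 mm bonded centrally on top (22 mm high in all, 0.2 to 0.4 kg). Both carrier ends are bevelled 45 degrees below and above to a wedge edge 5 mm above the underside. Origin: centre of underside; x along the length, z up out of the stone. Either end fits either clip.
- short_stone: The shorter sharpening stone, of the same make, width and height but 125 mm long tip to tip: too short for the clips. Origin: centre of the underside, x along the length. Leave it where it is.
- holder: Stone holder: board 230 x 90 x 14 mm, screwed to the bench, with a centred cradle on levelling studs. Origin: centre of the board's underside, on the bench; x along the length, z up. The cradle's deck (172 x 48 mm) has a pad 30 mm long, 8 mm high at x = +50 and -50 mm; the stone's underside lies on both when home. The middle 70 mm between the pads is free for fingers.
- clip_a (a joint): Leaf spring clip, 28 mm wide, at the holder's +x end; value: outward spread in rad, 0 empty, about 0.03 with the stone home, about 0.15 as the tip passes. Its rolled nose (radius 3 mm) is centred 79.3 mm from the middle when empty, 9 mm above the pad tops; a lip flares out and up to 17 mm above them. The bevels first touch 8 to 12 mm above home and snap under 2 to 6 mm above home.
- clip_b (a joint): The same spring clip at the holder's -x end, with the same values. Pressing takes 8 to 20 N until an end snaps in; the ends may snap one after the other. An end still up leaves the stone tilted about 0.05 rad and can be pressed down alone from above. Once home the clips hold it down, and the force rises steeply as it bears on the pads. Over 45 N between stone and holder would damage it.
- holder_mid (a point): Centre of the board's top face, 14 mm above the bench. The cradle over it was set to an unknown height: the pad tops are anywhere from 36 to 62 mm above the bench, not measured, to be found by feel; clips and cheeks go with the pads; it does not move in use. Beside each pad are two cheeks 34 mm apart, upright to 8 mm above the pad, flared outward to 15 mm above it.

How it is judged:
By the outcome, as a careful person would: the job done as asked, in the order asked, and still so for the second after the job is handed in, with the robot touching nothing.
It also fails if it takes over 64 s, if anything falls off the work surface, if the arm or the gripper's body presses on something with over 40 N, if the wrist force passes 120 N, or if a joint passes its speed limit or range.

## Robot

A 6-joint arm with a two-finger parallel gripper is mounted at the origin on a cart in front of the work surface, level with it; the furniture and walls round the work are solid. World frame = base frame: x ahead of the robot, y to its left, z up, the work surface at z = 0. Lengths are in m, angles in rad, forces in N, time in s.
With the tool pointing down it reaches from about 0.35 to 0.875 m from the base axis. Payload 4.2 kg.
Tool frame: the origin (TCP) lies on the centre line of the jaws, within the pads' length; the fingertips stand 14 mm ahead of it and the grasp point (between the pads) lies 5 mm behind it; z points along the fingers, y is the direction in which the jaws open and shut (so a half turn about z gives the same grasp; the last joint's range is limited). The gripper opens to 87 mm and grips with 3 to 60 N. Pads are 19 mm wide; open, the fingers measure 117 mm over their backs; the gripper's body (75 mm by 190 mm) begins 51 mm behind the grasp point.
Start: joints at [-1.006, 0.385, 0.008, 0, -1.194, -0.259], TCP at [0.188, -0.596, 0.237] pointing down, gripper open.
Joint ranges: [-3.14, 3.14], [-1.21, 2.06], [-1.07, 1.41], [-3.16, 2.05], [-2.99, -0.16], [-3.1, 3.1]. Speed limits (rad/s): [2.79, 2.79, 3.14, 3.14, 3.14, 3.14].

## Interface

Orientations are given as a unit quaternion [x, y, z, w].
In Python, from cell import ctrl gives the robot as it stands.
- The arm moves only by the tool servo_tool, never from a script. Its argument "steps" is a list of rows, each an object of numbers: "hand": the finger opening in mm, from 0 to 87; "tx", "ty", "tz": the shift along the tool's x, y, z each as a share of 0.025 m, from -1 to 1; "wx", "wy", "wz": the turn, a rotation vector about the tool's x, y, z each as a share of 0.1 rad, from -1 to 1. A call has 1 to 5 rows; each row shifts and turns the commanded pose from where the row before left it, along the tool's axes as they then stand; what a row does not reach is not made up. A row lasts 1/10 s, in which the tool goes at most 50 mm and 8.59 degrees, less where a joint would pass 70% of its speed; a pose out of reach is approached as far as the arm can. A call with a number of a shift or a turn outside -1 to 1 is refused whole. A call with a gripper value outside its range is refused whole. The fingers move at their own pace and stop on an object; "newtons" is the grip in N (left out, the last holds). Time passes only in rows, so rows that do not move let the fingers close. It gives the time, the measured TCP pose, the force and the opening at its end, in the units of the state.
- ctrl.state(): the state, without advancing time (a new reading comes with each control period).
- ctrl.get_image(name): name is "scene" or "top" or "wrist"; returns a dict with "color" (480x640x3 uint8, red, green, blue), "depth" (480x640 float32, m along the optical axis (not along the pixel's ray), 0 where there is no reading), "vfov" (degrees; the focal length in pixels is half the picture's height over the tangent of half this angle, whatever the lens; pixels are square), "cx", "cy" (the principal point, pixels), "extrinsics" (4x4, takes a point from camera to world coordinates); the wrist camera has in their place "tool_from_camera" (4x4, takes a point from camera to tool coordinates, whose origin is the TCP and whose axes are the flange's). Camera axes: x right, y up, looking along -z (the intrinsics and any distortion apply to the point x, -y, -z); pixel columns grow to the right and rows downward; lengths in m; the calibration is good to about 2 mm. A picture is of the moment at which its call begins: read the wrist's pose just before it.
- ctrl.close_job(): hands the job in, once; it reports no verdict.
The state is a dict: "time": time; "joint_positions": joint angles; "dq": joint speeds; "joint_efforts": joint torques, N m; "position": TCP position; "eef_rot": TCP orientation; "wrist_force": force on the tool from outside, world axes, zero at the start; "torque": the same for the moment, N m; "grip_width": opening from 0.0 (shut) to 1.0 (fully open).
Only numpy, scipy, OpenCV 4.12 (cv2) and the standard library are available. Lean on these libraries where they do the work, as an engineer would, in place of code of your own. Each camera call takes 0.05 s, during which the arm holds its last target.

## Working session

There is one attempt and no reset: what is moved stays moved. The work goes in short steps, Python scripts to look and compute and a tool call to move; the robot and the scene stay as the last step left them, time stands still between calls to the robot, and variables do not carry over. Pictures are saved under pics/ and viewed, and the job is handed in when it is done.

Besides the shell and the picture viewer there is one more tool, called after ">>>" as name(argument=value, ...) on one line, values as JSON. servo_tool: Moves the arm, as the interface text tells. Shift numbers are shares of 0.025 m and turn numbers shares of 0.1 rad, none past 1 either way. Its arguments: {"type":"object","properties":{"steps":{"type":"array"},"newtons":{"type":"number"}},"required":["steps"]}

```bash
ls; mkdir -p pics; python3 - <<'E'
from cell import ctrl
import cv2,numpy as np
s=ctrl.state();print(s)
for n in("scene","top","wrist"):
    im=ctrl.get_image(n);cv2.imwrite(f"pics/{n}0.png",im["color"][...,::-1]);np.savez(f"{n}0.npz",**im)
    print(n,{k:v for k,v in im.items() if k not in("color","depth")}, (im["depth"]>0).mean())
E
```

```text
pics
{'time': 0.0, 'joint_positions': array([-1.00644002e+00,  3.85523431e-01,  6.62252205e-03, -4.95238808e-04,
       -1.19402828e+00, -2.58596882e-01]), 'dq': array([-7.18715936e-04,  3.69411123e-04, -7.35414948e-04, -3.75449104e-04,
        5.38281409e-04, -8.29286403e-05]), 'joint_efforts': array([-2.14196302e-04, -3.90666854e+01,  1.87398773e+01,  4.21966285e+00,
        1.09824733e-02, -1.86050761e-04]), 'position': array([ 0.18797265, -0.59545009,  0.23547885]), 'eef_rot': array([-1.52194513e-01,  9.88349958e-01,  1.06947220e-03, -2.15590786e-04]), 'wrist_force': array([-0.13083925,  0.26429314, -0.82217685]), 'torque': array([ 0.03362768, -0.03948922, -0.04362317]), 'grip_width': 0.9982955240006174}
scene {'vfov': 47.254300278962226, 'cx': 325.3251075452858, 'cy': 232.62396426624008, 'extrinsics': array([[-0.69814584,  0.43217947, -0.57080057,  0.04143465],
       [-0.71588141, -0.40990991,  0.5652324 ,  0.58124973],
       [ 0.01030503,  0.80324017,  0.59556615,  0.57342728],
       [ 0.        ,  0.        ,  0.        ,  1.        ]])} 0.99583984375
top {'vfov': 52.32846901733668, 'cx': 318.5251065891654, 'cy': 234.15512772703266, 'extrinsics': array([[ 0.0207474 ,  0.98368104, -0.17872089,  0.3449477 ],
       [-0.99978391,  0.02064522, -0.00243177,  0.08704423],
       [ 0.00129765,  0.17873272,  0.98389681,  0.97698291],
       [ 0.        ,  0.        ,  0.        ,  1.        ]])} 0.99619140625
wrist {'vfov': 67.54888550599448, 'cx': 325.1968459782998, 'cy': 239.8195584581635, 'tool_from_camera': array([[-1.72536868e-04,  9.53710949e-01,  3.00724786e-01,
         8.18154474e-02],
       [ 9.99999789e-01, -2.36707718e-05,  6.48805534e-04,
         7.62707229e-04],
       [ 6.25891329e-04,  3.00724835e-01, -9.53710743e-01,
        -1.47649999e-01],
       [ 0.00000000e+00,  0.00000000e+00,  0.00000000e+00,
         1.00000000e+00]])} 0.996103515625
```

View pics/scene0.png

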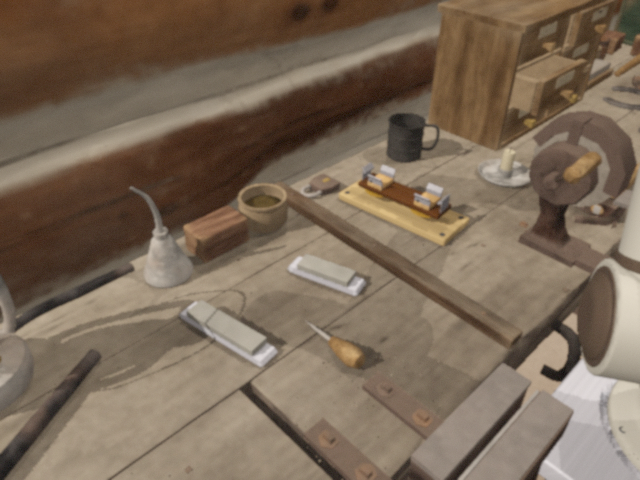

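View pics/top0.png

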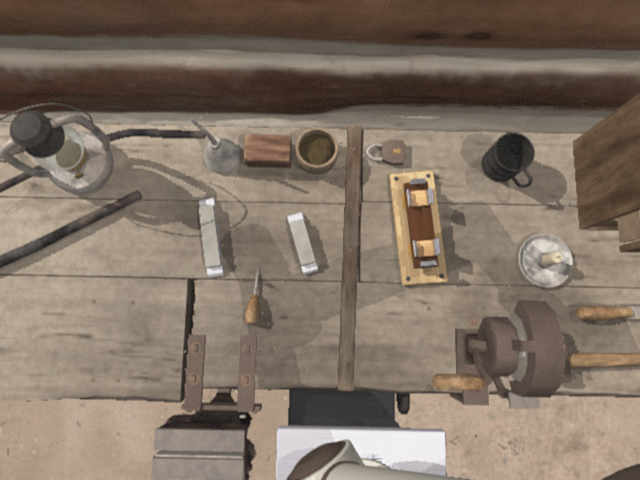

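View pics/wrist0.png

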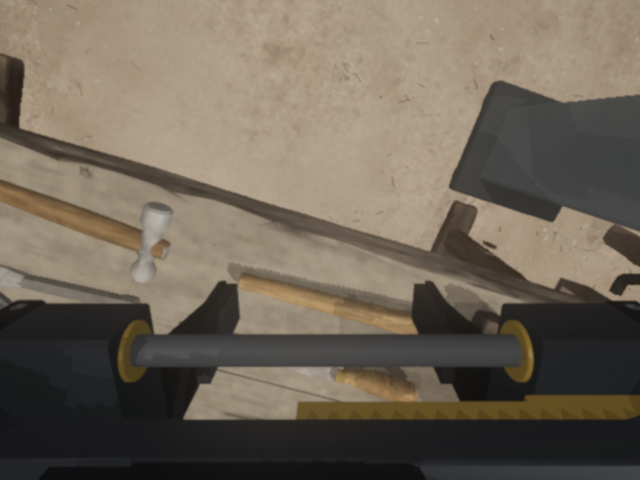

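The top view shows the long stone at about px (210,237), the short one at (302,243), a wooden bar at x≈350, and the holder at (419,228).

```bash
cat > h.py <<'E'
import numpy as np,cv2
def K(im): 
    f=240/np.tan(np.radians(im["vfov"])/2); return f,float(im["cx"]),float(im["cy"])
def ray(im,uv,T=None):
    f,cx,cy=K(im);uv=np.atleast_2d(uv).astype(float)
    d=np.stack([(uv[:,0]-cx)/f,-(uv[:,1]-cy)/f,-np.ones(len(uv))],1)
    T=im["extrinsics"] if T is None else T
    return T[:3,3],d@T[:3,:3].T
def onz(im,uv,z,T=None):
    o,d=ray(im,uv,T);s=(z-o[2])/d[:,2];return o+s[:,None]*d
def cloud(im,T=None):
    v,u=np.mgrid[:480,:640];o,d=ray(im,np.stack([u.ravel(),v.ravel()],1),T)
    return (o+d*im["depth"].reshape(-1,1)).reshape(480,640,3)
E
python3 - <<'E'
from h import *
im=dict(np.load("top0.npz"));P=cloud(im)
c=im["color"][...,::-1]
for n,(x0,y0,x1,y1) in dict(stones=(180,180,340,290),holder=(370,150,470,300)).items():
    cv2.imwrite(f"pics/{n}1.png",cv2.resize(c[y0:y1,x0:x1],None,fx=5 if n=='stones' else 4,fy=5 if n=='stones' else 4,interpolation=cv2.INTER_CUBIC))
for uv in [(210,237),(302,243),(225,237),(260,220),(350,230),(422,222),(420,197),(427,246),(402,180),(402,270),(435,270)]: print(uv,P[uv[1],uv[0]].round(4))
for nm,(x0,x1) in dict(long=(185,240),short=(275,330)).items():
  Z=P[180:290,x0:x1,2]
  m=(Z>0.012).astype(np.uint8); cs,_=cv2.findContours(m,0,1);cc=max(cs,key=cv2.contourArea)+np.array([x0,180])
  r=cv2.minAreaRect(cc);print(nm,r);b=cv2.boxPoints(r)
  for z in(0.005,0.022):
     w=onz(im,b,z);print(z,w.mean(0).round(4),[np.linalg.norm(w[i]-w[(i+1)%4]).round(4) for i in range(4)],w.round(4).tolist())
  print("z max",np.percentile(Z,[50,90,95,99]))
E
```

```text
(210, 237) [0.5083 0.3047 0.0213]
(302, 243) [0.4997 0.1217 0.0234]
(225, 237) [ 0.5128  0.2795 -0.0015]
(260, 220) [ 0.55    0.21   -0.0032]
(350, 230) [0.5281 0.027  0.0221]
(422, 222) [ 0.5435 -0.1127  0.0403]
(420, 197) [ 0.5921 -0.1082  0.0471]
(427, 246) [ 0.4949 -0.1198  0.0483]
(402, 180) [ 0.6357 -0.0788  0.0149]
(402, 270) [ 0.4513 -0.0771  0.0141]
(435, 270) [ 0.4527 -0.1424  0.0141]
long ((209.50457763671875, 236.54762268066406), (67.84095764160156, 16.787954330444336), 84.50768280029297)
0.005 [0.5128 0.3096 0.005 ] [np.float64(0.0342), np.float64(0.1398), np.float64(0.0334), np.float64(0.1397)] [[0.5798, 0.3374, 0.005], [0.5839, 0.3034, 0.005], [0.4457, 0.2823, 0.005], [0.4418, 0.3154, 0.005]]
0.022 [0.5099 0.3057 0.022 ] [np.float64(0.0336), np.float64(0.1374), np.float64(0.0328), np.float64(0.1373)] [[0.5757, 0.333, 0.022], [0.5798, 0.2996, 0.022], [0.444, 0.2789, 0.022], [0.4401, 0.3114, 0.022]]
z max [0.00028249 0.02180761 0.02324238 0.02542054]
short ((302.3773498535156, 243.82080078125), (49.312435150146484, 15.109660148620605), 74.05460357666016)
0.005 [0.5015 0.1217 0.005 ] [np.float64(0.0307), np.float64(0.1008), np.float64(0.0302), np.float64(0.1006)] [[0.5449, 0.1513, 0.005], [0.5542, 0.122, 0.005], [0.4578, 0.0923, 0.005], [0.4489, 0.1212, 0.005]]
0.022 [0.4987 0.1211 0.022 ] [np.float64(0.0302), np.float64(0.099), np.float64(0.0296), np.float64(0.0988)] [[0.5414, 0.1501, 0.022], [0.5505, 0.1214, 0.022], [0.4559, 0.0923, 0.022], [0.4471, 0.1206, 0.022]]
z max [-0.00035502  0.02027886  0.02239801  0.0246759 ]
```

View pics/stones1.png

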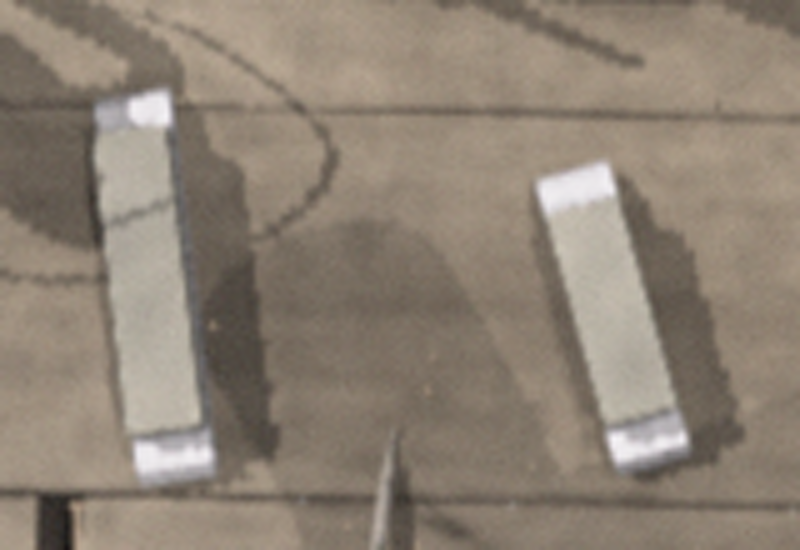

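View pics/holder1.png

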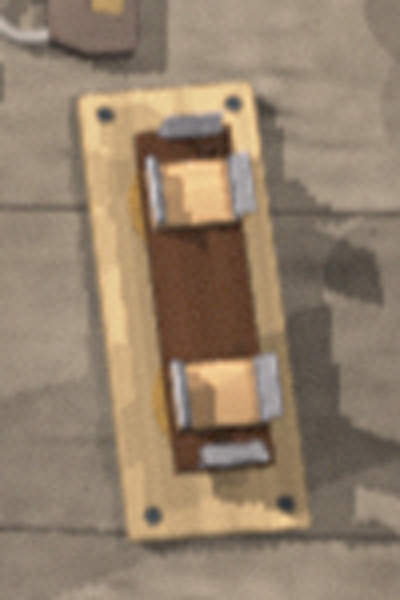

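```bash
python3 - <<'E'
from h import *
im=dict(np.load("top0.npz"));P=cloud(im)
c=im["color"];hsv=cv2.cvtColor(c,cv2.COLOR_RGB2HSV)
out=c.copy()
def rect(m,off,z,name):
  cs,_=cv2.findContours(m,0,1);cc=max(cs,key=cv2.contourArea)+np.array(off)
  r=cv2.minAreaRect(cc);b=cv2.boxPoints(r);w=onz(im,b,z)
  e=[w[(i+1)%4]-w[i] for i in range(4)];L=[np.linalg.norm(x) for x in e];i=int(np.argmax(L[:2]))
  d=e[i]; a=np.degrees(np.arctan2(d[1],d[0]))
  print(name,"ctr",w.mean(0).round(4),"L",np.round(L,4)[:2],"ang",a.round(2)%180)
  cv2.polylines(out,[np.round(b).astype(int)],True,(255,0,0),1)
for nm,(x0,x1) in dict(long=(185,235),short=(275,330)).items():
  h=hsv[190:285,x0:x1]; m=((h[...,2]>135)&(h[...,1]<45)).astype(np.uint8)
  rect(m,(x0,190),0.008,nm)
# holder board: yellow
h=hsv[160:295,375:460]; m=((h[...,0]>12)&(h[...,0]<30)&(h[...,1]>75)&(h[...,2]>120)).astype(np.uint8)
m=cv2.morphologyEx(m,cv2.MORPH_CLOSE,np.ones((5,5)))
rect(m,(375,160),0.014,"board")
Z=P[160:295,375:460,2]
# pads: dump heights
for (u0,u1,v0,v1) in [(412,427,192,204),(418,433,242,254),(410,430,208,236)]:
  q=P[v0:v1,u0:u1].reshape(-1,3);print("z pct",np.percentile(q[:,2],[10,50,90]).round(4),np.median(q,0).round(4))
cv2.imwrite("pics/rects.png",cv2.resize(out[150:310,180:480],None,fx=2.6,fy=2.6)[...,::-1])
E
```

```text
long ctr [0.5116 0.3089 0.008 ] L [0.0357 0.1629] ang 9.669999999999987
short ctr [0.5046 0.1232 0.008 ] L [0.034  0.1255] ang 16.680000000000007
board ctr [ 0.5399 -0.1094  0.014 ] L [0.0954 0.2333] ang 5.22999999999999
z pct [0.047  0.0488 0.0511] [ 0.5905 -0.1059  0.0488]
z pct [0.0465 0.0491 0.0511] [ 0.4916 -0.1157  0.0491]
z pct [0.0388 0.0408 0.0429] [ 0.5439 -0.1078  0.0408]
```

View pics/rects.png

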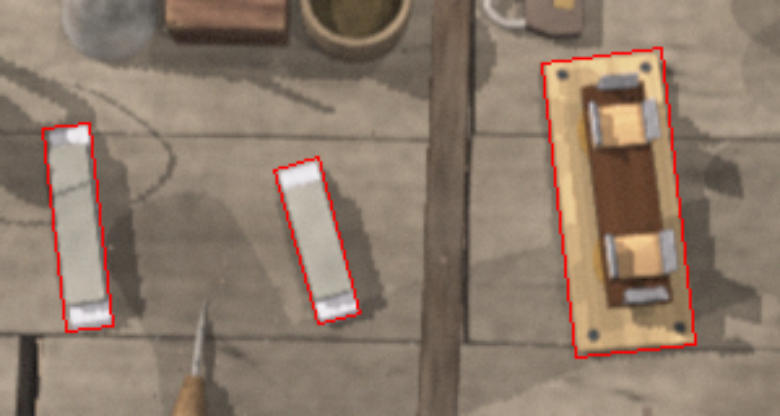

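>>> servo_tool(steps=[{"hand": 87,"tx": 0,"ty": 1,"wz": 0.7},{"tx": -0.7,"ty": 1,"wz": 0.7},{"tx": -0.7,"ty": 1,"wz": 0.75},{"tx": -0.7,"ty": 1},{"tx": -0.7,"ty": 1}])

```text
invalid input
```

>>> servo_tool(steps=[{"tx": -0.7,"ty": 1},{"tx": -0.7,"ty": 1},{"tx": -0.7,"ty": 1},{"tx": -0.7,"ty": 1},{"tx": -0.7,"ty": 1}])

```text
invalid input
```

>>> servo_tool(steps=[{"tx": -0.7,"ty": 1},{"tx": -0.7,"ty": 1},{"tx": -0.7,"ty": 1},{"tx": -0.7,"ty": 1},{"tx": -0.7,"ty": 1}])

```text
invalid input
```

>>> servo_tool(steps=[{"hand": 87,"tx": 0,"ty": 1,"tz": 0,"wx": 0,"wy": 0,"wz": 0.7},{"hand": 87,"tx": -0.7,"ty": 1,"tz": 0,"wx": 0,"wy": 0,"wz": 0.7},{"hand": 87,"tx": -0.7,"ty": 1,"tz": 0,"wx": 0,"wy": 0,"wz": 0.75},{"hand": 87,"tx": -0.7,"ty": 1,"tz": 0,"wx": 0,"wy": 0,"wz": 0},{"hand": 87,"tx": -0.7,"ty": 1,"tz": 0,"wx": 0,"wy": 0,"wz": 0}])

```text
time: 0.65
position: [0.2354, -0.462, 0.2363]
eef_rot: [-0.045, 0.999, 0.0, -0.0]
wrist_force: [-0.2, -0.2, -0.0]
grip_width: 0.998
```

>>> servo_tool(steps=[{"hand": 87,"tx": -0.7,"ty": 1,"tz": 0,"wx": 0,"wy": 0,"wz": 0},{"hand": 87,"tx": -0.7,"ty": 1,"tz": 0,"wx": 0,"wy": 0,"wz": 0},{"hand": 87,"tx": -0.7,"ty": 1,"tz": 0,"wx": 0,"wy": 0,"wz": 0},{"hand": 87,"tx": -0.7,"ty": 1,"tz": 0,"wx": 0,"wy": 0,"wz": 0},{"hand": 87,"tx": -0.7,"ty": 1,"tz": 0,"wx": 0,"wy": 0,"wz": 0}])

```text
time: 1.15
position: [0.3113, -0.3296, 0.2364]
eef_rot: [-0.045, 0.999, 0.0, -0.0]
wrist_force: [0.4, 0.1, 0.6]
grip_width: 1.001
```

>>> servo_tool(steps=[{"hand": 87,"tx": -0.7,"ty": 1,"tz": 0,"wx": 0,"wy": 0,"wz": 0},{"hand": 87,"tx": -0.7,"ty": 1,"tz": 0,"wx": 0,"wy": 0,"wz": 0},{"hand": 87,"tx": -0.7,"ty": 1,"tz": 0,"wx": 0,"wy": 0,"wz": 0},{"hand": 87,"tx": -0.7,"ty": 1,"tz": 0,"wx": 0,"wy": 0,"wz": 0},{"hand": 87,"tx": -0.7,"ty": 1,"tz": 0,"wx": 0,"wy": 0,"wz": 0}])

```text
time: 1.65
position: [0.3871, -0.1971, 0.2365]
eef_rot: [-0.045, 0.999, 0.0, -0.0]
wrist_force: [1.0, -0.4, -0.8]
grip_width: 0.999
```

>>> servo_tool(steps=[{"hand": 87,"tx": -0.7,"ty": 1,"tz": 0,"wx": 0,"wy": 0,"wz": 0},{"hand": 87,"tx": 0,"ty": 0,"tz": 0,"wx": 0,"wy": 0,"wz": 0},{"hand": 87,"tx": 0,"ty": 0,"tz": 0,"wx": 0,"wy": 0,"wz": 0},{"hand": 87,"tx": 0,"ty": 0,"tz": 0,"wx": 0,"wy": 0,"wz": 0}])

```text
time: 2.05
position: [0.4016, -0.1722, 0.2364]
eef_rot: [-0.045, 0.999, 0.0, -0.0]
wrist_force: [-0.0, 0.0, 1.0]
grip_width: 0.998
```

>>> servo_tool(steps=[{"hand": 87,"tx": -1,"ty": 0.75,"tz": 0,"wx": 0,"wy": 0,"wz": 0},{"hand": 87,"tx": -1,"ty": 0.75,"tz": 0,"wx": 0,"wy": 0,"wz": 0},{"hand": 87,"tx": -1,"ty": 0.75,"tz": 0,"wx": 0,"wy": 0,"wz": 0},{"hand": 87,"tx": 0,"ty": 0,"tz": 0,"wx": 0,"wy": 0,"wz": 0},{"hand": 87,"tx": 0,"ty": 0,"tz": 0,"wx": 0,"wy": 0,"wz": 0}])

```text
time: 2.55
position: [0.4712, -0.1096, 0.2361]
eef_rot: [-0.045, 0.999, 0.0, -0.001]
wrist_force: [0.3, 0.0, 0.4]
grip_width: 0.999
```

```bash
cat >> h.py <<'E'
from scipy.spatial.transform import Rotation as R
def wrist(tag):
    from cell import ctrl
    s=ctrl.state();im=ctrl.get_image("wrist")
    T=np.eye(4);T[:3,:3]=R.from_quat(s["eef_rot"]).as_matrix();T[:3,3]=s["position"]
    im["extrinsics"]=T@im["tool_from_camera"];im["tcp"]=T
    np.savez(f"{tag}.npz",**im);cv2.imwrite(f"pics/{tag}.png",im["color"][...,::-1])
    print(s["position"].round(4),"yaw",np.degrees(np.arctan2(-T[1,0],-T[0,0])).round(2),"f",s["wrist_force"].round(2))
    return im
E
python3 -c "
from h import *
im=wrist('wh1');P=cloud(im)
print(onz(im,[[320,240],[320,150]],0.05))"
```

```text
[ 0.4712 -0.1096  0.2361] yaw 5.17 f [0.29 0.03 0.4 ]
[[ 0.49471967 -0.11173082  0.05      ]
 [ 0.40973645 -0.11902829  0.05      ]]
```

View pics/wh1.png

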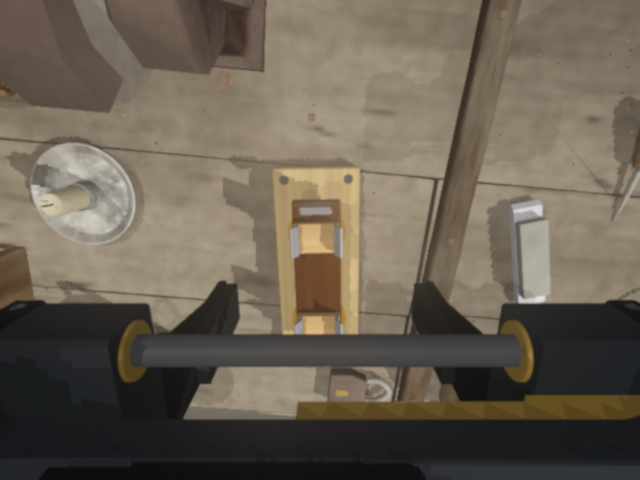

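```bash
python3 - <<'E'
from h import *
im=dict(np.load("wh1.npz"));P=cloud(im);c=im["color"]
cv2.imwrite("pics/wh1c.png",cv2.resize(c[160:340,250:390],None,fx=3.3,fy=3.3,interpolation=cv2.INTER_CUBIC)[...,::-1])
hsv=cv2.cvtColor(c,cv2.COLOR_RGB2HSV)
# board edges per row at z=.014
for v in range(180,320,20):
    r=hsv[v,255:385]; m=np.where((r[:,0]>12)&(r[:,0]<30)&(r[:,1]>80)&(r[:,2]>110))[0]+255
    w=onz(im,[[m.min()-.5,v],[m.max()+.5,v]],0.014);print(v,m.min(),m.max(),w.mean(0).round(4),np.linalg.norm(w[0]-w[1]).round(4))
T=im["tcp"]
Z=P[...,2]
for (u0,u1,v0,v1) in [(305,330,226,250),(305,333,314,330),(303,333,262,300),(303,330,207,214),(255,385,172,176),(292,298,225,255),(337,343,225,255)]:
  q=P[v0:v1,u0:u1].reshape(-1,3);print("z",np.percentile(q[:,2],[10,50,90]).round(4),np.median(q,0).round(4))
E
```

```text
180 273 359 [ 0.4421 -0.1209  0.014 ] 0.0893
200 274 359 [ 0.4628 -0.1187  0.014 ] 0.0898
220 275 358 [ 0.4842 -0.1169  0.014 ] 0.0892
240 276 358 [ 0.5063 -0.1145  0.014 ] 0.0897
260 277 358 [ 0.5293 -0.112   0.014 ] 0.0902
280 278 358 [ 0.553  -0.1095  0.014 ] 0.0907
300 280 358 [ 0.5776 -0.1063  0.014 ] 0.0901
z [0.0475 0.0485 0.0494] [ 0.4929 -0.1149  0.0485]
z [0.0472 0.0483 0.0492] [ 0.5853 -0.1056  0.0483]
z [0.0396 0.0405 0.0414] [ 0.5417 -0.1105  0.0405]
z [0.0607 0.0641 0.0668] [ 0.462  -0.118   0.0641]
z [-0.0024  0.0129  0.0143] [ 0.4352 -0.1173  0.0129]
z [0.0578 0.0606 0.0641] [ 0.493  -0.1358  0.0606]
z [0.0597 0.0628 0.0645] [ 0.4885 -0.0936  0.0628]
```

View pics/wh1c.png

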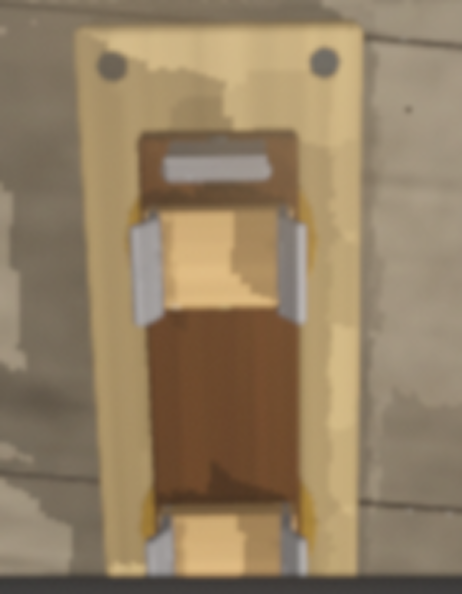

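```bash
python3 - <<'E'
from h import *
im=dict(np.load("wh1.npz"))
g=lambda u,v,z:onz(im,[[250+u/3.3-.35,160+v/3.3-.35]],z)[0].round(4)
a=g(222,308,.0485);b=g(226,503,.0485);print("inner pad edges",a,b,np.linalg.norm(a-b),"ctr",(a+b)/2)
print("near pad outer",g(220,206,.0485)); print("board end",g(220,27,.014), g(80,27,.014),g(362,27,.014))
print("deck near end", g(218,133,.0405),"deck sides",g(152,400,.0405),g(299,400,.0405))
print("pad sides near",g(160,280,.0485),g(280,280,.0485),"far",g(172,540,.0485),g(284,540,.0485))
print("screws",g(112,66,.014),g(325,63,.014))
E
```

```text
inner pad edges [ 0.5089 -0.1136  0.0485] [ 0.5741 -0.1069  0.0485] 0.06554334443709754 ctr [ 0.5415  -0.11025  0.0485 ]
near pad outer [ 0.4775 -0.1168  0.0485]
board end [ 0.4298 -0.1216  0.014 ] [ 0.4337 -0.1645  0.014 ] [ 0.4258 -0.078   0.014 ]
deck near end [ 0.4575 -0.1192  0.0405] deck sides [ 0.5444 -0.133   0.0405] [ 0.5402 -0.0868  0.0405]
pad sides near [ 0.5017 -0.1327  0.0485] [ 0.4985 -0.0971  0.0485] far [ 0.5888 -0.123   0.0485] [ 0.5856 -0.0873  0.0485]
screws [ 0.4447 -0.154   0.014 ] [ 0.4378 -0.0882  0.014 ]
```

>>> servo_tool(steps=[{"hand": 87,"tx": 1,"ty": 0,"tz": 0,"wx": 0,"wy": 0,"wz": -0.1},{"hand": 87,"tx": 1,"ty": 0,"tz": 0,"wx": 0,"wy": 0,"wz": 0},{"hand": 87,"tx": 0,"ty": 0,"tz": 0,"wx": 0,"wy": 0,"wz": 0},{"hand": 87,"tx": 0,"ty": 0,"tz": 0,"wx": 0,"wy": 0,"wz": 0}])

```text
time: 3.0
position: [0.4213, -0.1147, 0.2371]
eef_rot: [-0.05, 0.999, -0.0, 0.001]
wrist_force: [0.8, 0.3, -1.5]
grip_width: 1.0
```

```bash
python3 -c "
from h import *
im=wrist('wh2');c=im['color']
cv2.imwrite('pics/wh2c.png',cv2.resize(c[100:300,260:390],None,fx=3,fy=3,interpolation=cv2.INTER_CUBIC)[...,::-1])"
```

```text
[ 0.4213 -0.1147  0.2371] yaw 5.7 f [ 0.81  0.25 -1.47]
```

View pics/wh2c.png

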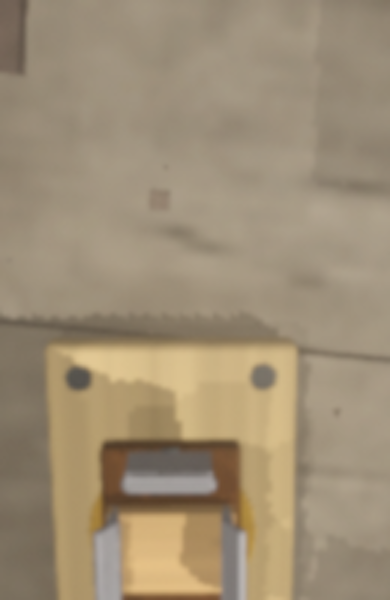

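>>> servo_tool(steps=[{"hand": 87,"tx": -1,"ty": 0,"tz": 0,"wx": 0,"wy": 0,"wz": 0},{"hand": 87,"tx": -1,"ty": 0,"tz": 0,"wx": 0,"wy": 0,"wz": 0},{"hand": 87,"tx": -1,"ty": -0.1,"tz": 0,"wx": 0,"wy": 0,"wz": 0},{"hand": 87,"tx": -1,"ty": -0.1,"tz": 0,"wx": 0,"wy": 0,"wz": 0},{"hand": 87,"tx": -0.9,"ty": -0.1,"tz": 0,"wx": 0,"wy": 0,"wz": 0}])

```text
time: 3.55
position: [0.5463, -0.1093, 0.2361]
eef_rot: [-0.05, 0.999, -0.0, -0.0]
wrist_force: [0.4, 0.1, -0.2]
grip_width: 1.0
```

>>> servo_tool(steps=[{"hand": 87,"tx": 0,"ty": 0,"tz": 0,"wx": 0,"wy": 0,"wz": 0},{"hand": 87,"tx": 0,"ty": 0,"tz": 0,"wx": 0,"wy": 0,"wz": 0},{"hand": 87,"tx": 0,"ty": 0,"tz": 0,"wx": 0,"wy": 0,"wz": 0}])

```text
time: 3.85
position: [0.5441, -0.1092, 0.2363]
eef_rot: [-0.05, 0.999, 0.0, -0.0]
wrist_force: [-0.2, -0.3, 0.8]
grip_width: 0.999
```

```bash
python3 -c "
from h import *
im=wrist('wh3');c=im['color']
cv2.imwrite('pics/wh3c.png',cv2.resize(c[80:340,240:400],None,fx=2.3,fy=2.3,interpolation=cv2.INTER_CUBIC)[...,::-1])"
```

```text
[ 0.5441 -0.1092  0.2363] yaw 5.76 f [-0.16 -0.32  0.83]
```

View pics/wh3c.png

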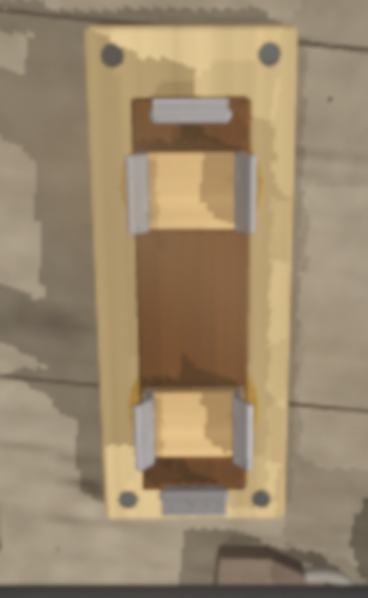

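```bash
python3 - <<'E'
from h import *
im=dict(np.load("wh3.npz"))
def g(p,z):
  p=np.array(p,float);return onz(im,np.array([240,80])+(p+.5)/2.3-.5,z)
def rep(n,p,z):
  w=g(p,z);near=(w[0]+w[1])/2;far=(w[2]+w[3])/2;d=far-near;print(n,w.mean(0).round(4),"L",np.linalg.norm(d).round(4),"ang",np.degrees(np.arctan2(d[1],d[0])).round(2),"W",np.linalg.norm(w[0]-w[1]).round(4),np.linalg.norm(w[2]-w[3]).round(4))
rep("screws",[(112,55),(269,55),(128,498),(261,498)],.014)
rep("board",[(85,28),(299,28),(107,519),(284,519)],.014)
for z in(.0465,.0485):
  rep("pads inner",[(148,230),(236,230),(155,390),(234,390)],z)
  rep("pads outer",[(148,152),(236,152),(155,457),(234,457)],z)
rep("deck",[(132,97),(250,97),(144,489),(244,489)],.0405)
E
```

```text
screws [ 0.5434 -0.1102  0.014 ] L 0.2051 ang 6.18 W 0.0659 0.0658
board [ 0.5439 -0.1096  0.014 ] L 0.2272 ang 6.1 W 0.089 0.0883
pads inner [ 0.5439 -0.1098  0.0465] L 0.0689 ang 6.56 W 0.0358 0.0342
pads outer [ 0.5442 -0.1097  0.0465] L 0.1311 ang 6.14 W 0.0349 0.0351
pads inner [ 0.5434 -0.1098  0.0485] L 0.0685 ang 6.56 W 0.0356 0.034
pads outer [ 0.5437 -0.1098  0.0485] L 0.1303 ang 6.14 W 0.0346 0.0348
deck [ 0.5431 -0.1102  0.0405] L 0.1704 ang 6.1 W 0.0467 0.0457
```

>>> servo_tool(steps=[{"hand": 87,"tx": 0,"ty": 1,"tz": 0,"wx": 0,"wy": 0,"wz": 0},{"hand": 87,"tx": 0,"ty": 1,"tz": 0,"wx": 0,"wy": 0,"wz": 0},{"hand": 87,"tx": 0,"ty": 1,"tz": 0,"wx": 0,"wy": 0,"wz": 0},{"hand": 87,"tx": 0,"ty": 1,"tz": 0,"wx": 0,"wy": 0,"wz": 0},{"hand": 87,"tx": 0,"ty": 1,"tz": 0,"wx": 0,"wy": 0,"wz": 0}])

```text
time: 4.4
position: [0.5312, 0.0161, 0.2371]
eef_rot: [-0.05, 0.999, 0.0, 0.0]
wrist_force: [0.1, 0.5, 0.1]
grip_width: 1.001
```

>>> servo_tool(steps=[{"hand": 87,"tx": 0,"ty": 1,"tz": 0,"wx": 0,"wy": 0,"wz": 0},{"hand": 87,"tx": 0,"ty": 1,"tz": 0,"wx": 0,"wy": 0,"wz": 0},{"hand": 87,"tx": 0,"ty": 1,"tz": 0,"wx": 0,"wy": 0,"wz": 0},{"hand": 87,"tx": 0,"ty": 1,"tz": 0,"wx": 0,"wy": 0,"wz": 0},{"hand": 87,"tx": 0,"ty": 1,"tz": 0,"wx": 0,"wy": 0,"wz": 0}])

```text
time: 4.9
position: [0.5186, 0.1404, 0.2371]
eef_rot: [-0.05, 0.999, 0.0, 0.0]
wrist_force: [-0.6, 0.4, -0.3]
grip_width: 1.0
```

>>> servo_tool(steps=[{"hand": 87,"tx": 0,"ty": 1,"tz": 0,"wx": 0,"wy": 0,"wz": 0},{"hand": 87,"tx": 0,"ty": 1,"tz": 0,"wx": 0,"wy": 0,"wz": 0},{"hand": 87,"tx": 0,"ty": 1,"tz": 0,"wx": 0,"wy": 0,"wz": 0},{"hand": 87,"tx": 0,"ty": 1,"tz": 0,"wx": 0,"wy": 0,"wz": 0},{"hand": 87,"tx": -0.3,"ty": 1,"tz": 0,"wx": 0,"wy": 0,"wz": 0}])

```text
time: 5.4
position: [0.5132, 0.2654, 0.2374]
eef_rot: [-0.051, 0.999, 0.0, 0.0]
wrist_force: [0.1, -0.1, 0.2]
grip_width: 1.0
```

>>> servo_tool(steps=[{"hand": 87,"tx": 0,"ty": 1,"tz": 0,"wx": 0,"wy": 0,"wz": -0.65},{"hand": 87,"tx": 0,"ty": 0.7,"tz": 0,"wx": 0,"wy": 0,"wz": 0},{"hand": 87,"tx": 0,"ty": 0,"tz": 0,"wx": 0,"wy": 0,"wz": 0},{"hand": 87,"tx": 0,"ty": 0,"tz": 0,"wx": 0,"wy": 0,"wz": 0},{"hand": 87,"tx": 0,"ty": 0,"tz": 0,"wx": 0,"wy": 0,"wz": 0}])

```text
time: 5.9
position: [0.5087, 0.3061, 0.2368]
eef_rot: [-0.082, 0.997, -0.0, -0.0]
wrist_force: [0.3, 0.5, -0.6]
grip_width: 0.996
```

```bash
python3 -c "
from h import *
im=wrist('ws1');c=im['color']
cv2.imwrite('pics/ws1c.png',cv2.resize(c[100:340,220:420],None,fx=2.4,fy=2.4,interpolation=cv2.INTER_CUBIC)[...,::-1])"
```

```text
[0.5087 0.3061 0.2368] yaw 9.43 f [ 0.3   0.46 -0.55]
```

View pics/ws1c.png

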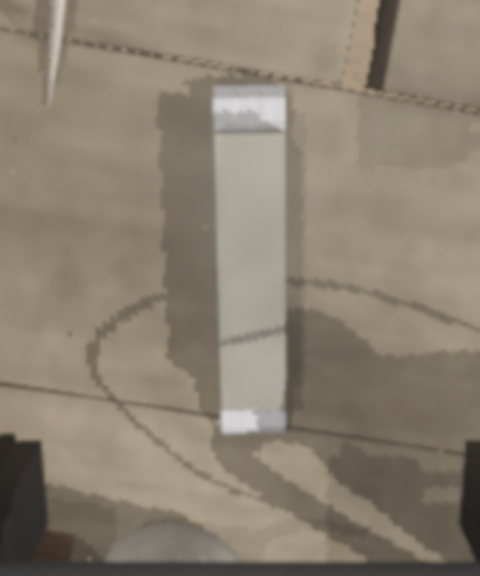

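```bash
python3 - <<'E'
from h import *
im=dict(np.load("ws1.npz"))
def rep(n,p,z):
  w=onz(im,np.array([220,100])+(np.array(p)+.5)/2.4-.5,z);near=(w[0]+w[1])/2;far=(w[2]+w[3])/2;d=far-near
  print(n,w.mean(0).round(4),"L",np.linalg.norm(d).round(4),"ang",np.degrees(np.arctan2(d[1],d[0])).round(2),"W",np.linalg.norm(w[0]-w[1]).round(4),np.linalg.norm(w[2]-w[3]).round(4))
  Ti=np.linalg.inv(im["tcp"]);print("   in tool mm",((Ti[:3,:3]@w.mean(0)+Ti[:3,3])*1e3).round(1))
rep("tips",[(213,86),(285.5,86),(221,434),(286,434)],.005)
rep("stone top",[(214,132),(286,131),(220,412),(286,410)],.022)
rep("carrier W",[(213,105),(285.5,105),(221,424),(286,424)],.010)
E
```

```text
tips [0.5154 0.3072 0.005 ] L 0.1602 ang 10.07 W 0.0307 0.0311
   in tool mm [-6.800e+00 -1.000e-01  2.318e+02]
stone top [0.5147 0.3071 0.022 ] L 0.1237 ang 9.99 W 0.0296 0.03
   in tool mm [ -6.1  -0.  214.8]
carrier W [0.5155 0.3072 0.01  ] L 0.1453 ang 10.13 W 0.0305 0.0306
   in tool mm [-6.900e+00 -1.000e-01  2.268e+02]
```

>>> servo_tool(steps=[{"hand": 75,"tx": -0.26,"ty": 0,"tz": 0.8,"wx": 0,"wy": 0,"wz": -0.1},{"hand": 75,"tx": 0,"ty": 0,"tz": 1,"wx": 0,"wy": 0,"wz": 0},{"hand": 75,"tx": 0,"ty": 0,"tz": 1,"wx": 0,"wy": 0,"wz": 0},{"hand": 75,"tx": 0,"ty": 0,"tz": 1,"wx": 0,"wy": 0,"wz": 0},{"hand": 75,"tx": 0,"ty": 0,"tz": 1,"wx": 0,"wy": 0,"wz": 0}])

```text
time: 6.45
position: [0.5155, 0.3072, 0.116]
eef_rot: [-0.087, 0.996, 0.0, 0.0]
wrist_force: [0.1, 0.2, -0.9]
grip_width: 0.863
```

>>> servo_tool(steps=[{"hand": 75,"tx": 0,"ty": 0,"tz": 1,"wx": 0,"wy": 0,"wz": 0},{"hand": 75,"tx": 0,"ty": 0,"tz": 1,"wx": 0,"wy": 0,"wz": 0},{"hand": 75,"tx": 0,"ty": 0,"tz": 0.4,"wx": 0,"wy": 0,"wz": 0},{"hand": 75,"tx": 0,"ty": 0,"tz": 0,"wx": 0,"wy": 0,"wz": 0},{"hand": 75,"tx": 0,"ty": 0,"tz": 0,"wx": 0,"wy": 0,"wz": 0}])

```text
time: 6.95
position: [0.516, 0.3082, 0.0576]
eef_rot: [-0.088, 0.996, 0.0, 0.001]
wrist_force: [-0.3, -0.7, -0.9]
grip_width: 0.863
```

>>> servo_tool(steps=[{"hand": 75,"tx": 0,"ty": -0.04,"tz": 0.8,"wx": 0,"wy": 0,"wz": 0},{"hand": 75,"tx": 0.04,"ty": 0,"tz": 0.7,"wx": 0,"wy": 0,"wz": 0},{"hand": 75,"tx": 0,"ty": 0,"tz": 0,"wx": 0,"wy": 0,"wz": 0},{"hand": 75,"tx": 0,"ty": 0,"tz": 0,"wx": 0,"wy": 0,"wz": 0}])

```text
time: 7.35
position: [0.5152, 0.3075, 0.0204]
eef_rot: [-0.088, 0.996, 0.001, 0.001]
wrist_force: [-0.5, -0.3, 0.5]
grip_width: 0.859
```

>>> servo_tool(steps=[{"hand": 45,"tx": 0,"ty": 0,"tz": 0.1,"wx": 0,"wy": 0,"wz": 0},{"hand": 36,"tx": 0,"ty": 0,"tz": 0,"wx": 0,"wy": 0,"wz": 0},{"hand": 24,"tx": 0,"ty": 0,"tz": 0,"wx": 0,"wy": 0,"wz": 0},{"hand": 20,"tx": 0,"ty": 0,"tz": 0,"wx": 0,"wy": 0,"wz": 0},{"hand": 20,"tx": 0,"ty": 0,"tz": 0,"wx": 0,"wy": 0,"wz": 0}], newtons=40)

```text
time: 7.85
position: [0.5145, 0.307, 0.0168]
eef_rot: [-0.088, 0.996, 0.0, 0.0]
wrist_force: [0.5, -0.5, -0.1]
grip_width: 0.495
```

>>> servo_tool(steps=[{"hand": 20,"tx": 0,"ty": 0,"tz": 0,"wx": 0,"wy": 0,"wz": 0},{"hand": 20,"tx": 0,"ty": 0,"tz": 0,"wx": 0,"wy": 0,"wz": 0},{"hand": 20,"tx": 0,"ty": 0,"tz": 0,"wx": 0,"wy": 0,"wz": 0},{"hand": 20,"tx": 0,"ty": 0,"tz": 0,"wx": 0,"wy": 0,"wz": 0}])

```text
time: 8.25
position: [0.5144, 0.3067, 0.0166]
eef_rot: [-0.088, 0.996, -0.0, -0.0]
wrist_force: [0.2, -1.7, 1.2]
grip_width: 0.34
```

>>> servo_tool(steps=[{"hand": 20,"tx": 0,"ty": 0,"tz": -0.5,"wx": 0,"wy": 0,"wz": 0},{"hand": 20,"tx": 0,"ty": 0,"tz": -1,"wx": 0,"wy": 0,"wz": 0},{"hand": 20,"tx": 0,"ty": 0,"tz": -1,"wx": 0,"wy": 0,"wz": 0},{"hand": 20,"tx": 0,"ty": 0,"tz": -1,"wx": 0,"wy": 0,"wz": 0},{"hand": 20,"tx": 0,"ty": 0,"tz": -1,"wx": 0,"wy": 0,"wz": 0}], newtons=50)

```text
time: 8.75
position: [0.5139, 0.3066, 0.1301]
eef_rot: [-0.088, 0.996, -0.0, -0.0]
wrist_force: [0.2, 0.4, -3.4]
grip_width: 0.337
```

>>> servo_tool(steps=[{"hand": 20,"tx": 0,"ty": 0,"tz": -1,"wx": 0,"wy": 0,"wz": 0.35},{"hand": 20,"tx": 0,"ty": 0,"tz": -0.5,"wx": 0,"wy": 0,"wz": 0.34},{"hand": 20,"tx": 0,"ty": -0.5,"tz": 0,"wx": 0,"wy": 0,"wz": 0},{"hand": 20,"tx": 0,"ty": -1,"tz": 0,"wx": 0,"wy": 0,"wz": 0},{"hand": 20,"tx": 0,"ty": -1,"tz": 0,"wx": 0,"wy": 0,"wz": 0}])

```text
time: 9.25
position: [0.5199, 0.2432, 0.1654]
eef_rot: [-0.054, 0.999, -0.001, -0.001]
wrist_force: [0.1, -0.4, -3.9]
grip_width: 0.342
```

>>> servo_tool(steps=[{"hand": 20,"tx": 0,"ty": -1,"tz": 0,"wx": 0,"wy": 0,"wz": 0},{"hand": 20,"tx": 0,"ty": -1,"tz": 0,"wx": 0,"wy": 0,"wz": 0},{"hand": 20,"tx": 0,"ty": -1,"tz": 0,"wx": 0,"wy": 0,"wz": 0},{"hand": 20,"tx": 0,"ty": -1,"tz": 0,"wx": 0,"wy": 0,"wz": 0},{"hand": 20,"tx": 0,"ty": -1,"tz": 0,"wx": 0,"wy": 0,"wz": 0}])

```text
time: 9.75
position: [0.5331, 0.1184, 0.1654]
eef_rot: [-0.053, 0.999, -0.0, -0.001]
wrist_force: [0.2, 0.7, -3.5]
grip_width: 0.342
```

>>> servo_tool(steps=[{"hand": 20,"tx": 0,"ty": -1,"tz": 0,"wx": 0,"wy": 0,"wz": 0},{"hand": 20,"tx": 0,"ty": -1,"tz": 0,"wx": 0,"wy": 0,"wz": 0},{"hand": 20,"tx": 0,"ty": -1,"tz": 0,"wx": 0,"wy": 0,"wz": 0},{"hand": 20,"tx": 0,"ty": -1,"tz": 0,"wx": 0,"wy": 0,"wz": 0},{"hand": 20,"tx": 0,"ty": -1,"tz": 0,"wx": 0,"wy": 0,"wz": 0}])

```text
time: 10.25
position: [0.5463, -0.0056, 0.1654]
eef_rot: [-0.053, 0.999, 0.0, -0.001]
wrist_force: [-0.3, 0.2, -3.1]
grip_width: 0.339
```

>>> servo_tool(steps=[{"hand": 20,"tx": 0,"ty": -1,"tz": 0,"wx": 0,"wy": 0,"wz": 0},{"hand": 20,"tx": 0,"ty": -1,"tz": 0,"wx": 0,"wy": 0,"wz": 0},{"hand": 20,"tx": 0,"ty": -0.5,"tz": 0,"wx": 0,"wy": 0,"wz": 0},{"hand": 20,"tx": 0,"ty": 0,"tz": 0,"wx": 0,"wy": 0,"wz": 0},{"hand": 20,"tx": 0,"ty": 0,"tz": 0,"wx": 0,"wy": 0,"wz": 0}])

```text
time: 10.75
position: [0.5537, -0.0661, 0.1659]
eef_rot: [-0.053, 0.999, 0.0, -0.001]
wrist_force: [-0.0, -0.5, -3.5]
grip_width: 0.339
```

>>> servo_tool(steps=[{"hand": 20,"tx": 0.3,"ty": -0.85,"tz": 0,"wx": 0,"wy": 0,"wz": 0},{"hand": 20,"tx": 0.3,"ty": -0.85,"tz": 0,"wx": 0,"wy": 0,"wz": 0},{"hand": 20,"tx": 0,"ty": 0,"tz": 0,"wx": 0,"wy": 0,"wz": 0},{"hand": 20,"tx": 0,"ty": 0,"tz": 0,"wx": 0,"wy": 0,"wz": 0}])

```text
time: 11.15
position: [0.5439, -0.1093, 0.1664]
eef_rot: [-0.054, 0.999, 0.0, -0.0]
wrist_force: [0.1, -0.2, -1.9]
grip_width: 0.339
```

```bash
python3 -c "
from h import *
im=wrist('wg1')"
```

```text
[ 0.5439 -0.1093  0.1664] yaw 6.14 f [ 0.13 -0.24 -1.86]
```

View pics/wg1.png

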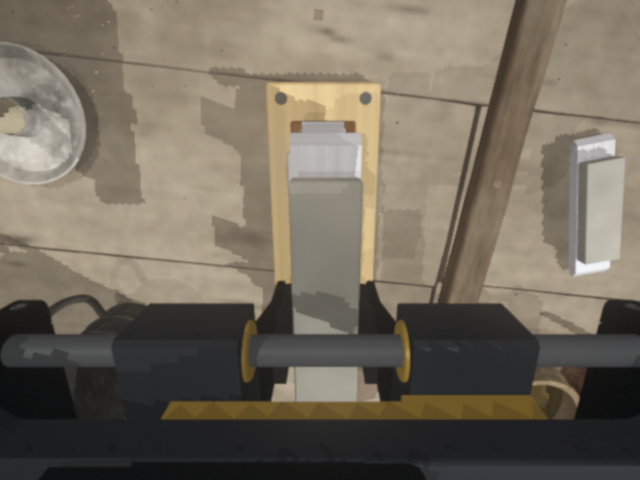

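```bash
python3 - <<'E'
from h import *
im=dict(np.load("wg1.npz"));c=im["color"]
cv2.imwrite('pics/wg1c.png',cv2.resize(c[70:300,250:400],None,fx=2.6,fy=2.6,interpolation=cv2.INTER_CUBIC)[...,::-1])
im["extrinsics"]=im["tool_from_camera"]
for n,p,z in [("tip",[[290,131],[361,131]],.0116),("top edge",[[288,179.5],[362,179.5]],-.0054),("top far",[[294,300],[359,300]],-.0054)]:
  print(n,(onz(im,p,z)*1e3).round(1).tolist())
E
```

```text
tip [[80.2, -14.1, 11.6], [80.2, 16.1, 11.6]]
top edge [[62.1, -13.8, -5.4], [62.1, 15.4, -5.4]]
top far [[9.4, -12.8, -5.4], [9.4, 15.7, -5.4]]
```

View pics/wg1c.png

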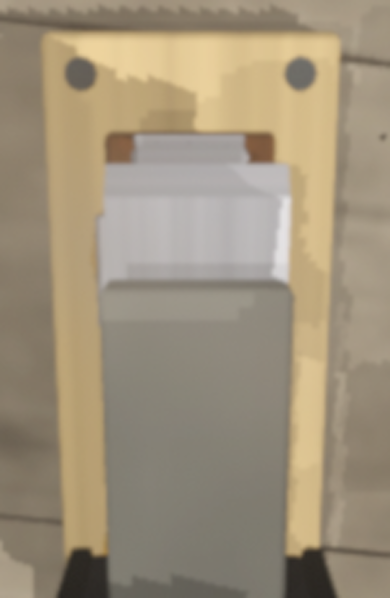

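```bash
python3 - <<'E'
from h import *
im=dict(np.load("wg1.npz"))
T=im["tcp"].copy();im["extrinsics"]=im["tool_from_camera"]
def t(n,p,z): 
  p=np.array([250,70])+(np.array(p,float)+.5)/2.6-.5; w=onz(im,p,z)*1e3; print(n,w.round(1).tolist(),"mid",w.mean(0).round(2))
zb=.1664-.014
t("screws",[[80,73],[300,73]],zb); t("board edge",[[46,100],[338,100]],zb); t("board edge2",[[66,540],[321,540]],zb)
t("clip lip outer top",[[133,137],[248,137]],.1664-.0645)
t("deck end",[[107,133],[274,133]],.1664-.0405)
t("stone tips",[[104,166],[291,166]],.0116); t("tops",[[101,284],[293,284]],-.0054); t("tops lo",[[107,530],[286,530]],-.0054)
# holder predicted in tool
y=np.radians(6.1);c=np.array([.5436,-.11]);ex=np.array([np.cos(y),np.sin(y)])
Ti=np.linalg.inv(T)
for s in(-.1025,-.086,0): 
  q=np.r_[c+s*ex,.014,1];print(s,(Ti@q*1e3).round(2))
E
```

```text
screws [[103.4, -34.1, 152.4], [103.4, 31.9, 152.4]] mid [103.43  -1.08 152.4 ]
board edge [[95.8, -44.6, 152.4], [95.8, 43.6, 152.4]] mid [ 95.83  -0.49 152.4 ]
board edge2 [[-48.4, -44.7, 152.4], [-48.4, 44.3, 152.4]] mid [-48.38  -0.19 152.4 ]
clip lip outer top [[84.7, -15.3, 101.9], [84.7, 14.0, 101.9]] mid [ 84.66  -0.63 101.9 ]
deck end [[86.0, -24.0, 125.9], [86.0, 22.5, 125.9]] mid [ 85.97  -0.79 125.9 ]
stone tips [[79.2, -14.2, 11.6], [79.2, 16.4, 11.6]] mid [79.18  1.09 11.6 ]
tops [[62.3, -13.6, -5.4], [62.3, 15.6, -5.4]] mid [62.31  1.01 -5.4 ]
tops lo [[22.0, -13.8, -5.4], [22.0, 15.7, -5.4]] mid [21.97  0.93 -5.4 ]
-0.1025 [ 1.0282e+02 -7.0000e-01  1.5244e+02  1.0000e+03]
-0.086 [ 8.6320e+01 -7.1000e-01  1.5244e+02  1.0000e+03]
0 [ 3.2000e-01 -7.6000e-01  1.5243e+02  1.0000e+03]
```

>>> servo_tool(steps=[{"hand": 20,"tx": 0.02,"ty": -0.05,"tz": 0.7,"wx": 0,"wy": 0,"wz": 0},{"hand": 20,"tx": 0,"ty": 0,"tz": 0.9,"wx": 0,"wy": 0,"wz": 0},{"hand": 20,"tx": 0,"ty": 0,"tz": 0.9,"wx": 0,"wy": 0,"wz": 0},{"hand": 20,"tx": 0,"ty": 0,"tz": 0.5,"wx": 0,"wy": 0,"wz": 0},{"hand": 20,"tx": 0,"ty": 0,"tz": 0,"wx": 0,"wy": 0,"wz": 0}])

```text
time: 11.7
position: [0.5426, -0.1104, 0.0897]
eef_rot: [-0.054, 0.999, 0.0, -0.002]
wrist_force: [-0.0, -0.5, -3.0]
grip_width: 0.342
```

>>> servo_tool(steps=[{"hand": 20,"tx": 0,"ty": 0,"tz": 0,"wx": 0,"wy": 0,"wz": 0},{"hand": 20,"tx": 0,"ty": 0,"tz": 0,"wx": 0,"wy": 0,"wz": 0}])

```text
time: 11.9
position: [0.5448, -0.1109, 0.0928]
eef_rot: [-0.054, 0.999, -0.0, 0.001]
wrist_force: [0.0, -0.9, -3.4]
grip_width: 0.336
```

```bash
python3 -c "
from h import *
im=wrist('wg2');c=im['color']
cv2.imwrite('pics/wg2c.png',cv2.resize(c[0:300,200:450],None,fx=2,fy=2,interpolation=cv2.INTER_CUBIC)[...,::-1])
from cell import ctrl
t=ctrl.get_image('top');np.savez('t2.npz',**t);cv2.imwrite('pics/t2.png',cv2.resize(t['color'][150:310,340:500],None,fx=3.5,fy=3.5,interpolation=cv2.INTER_CUBIC)[...,::-1])
t=ctrl.get_image('scene');cv2.imwrite('pics/s2.png',cv2.resize(t['color'][130:280,300:520],None,fx=3.5,fy=3.5,interpolation=cv2.INTER_CUBIC)[...,::-1])
"
```

```text
[ 0.5448 -0.1109  0.0928] yaw 6.16 f [ 0.02 -0.9  -3.44]
```

View pics/wg2c.png

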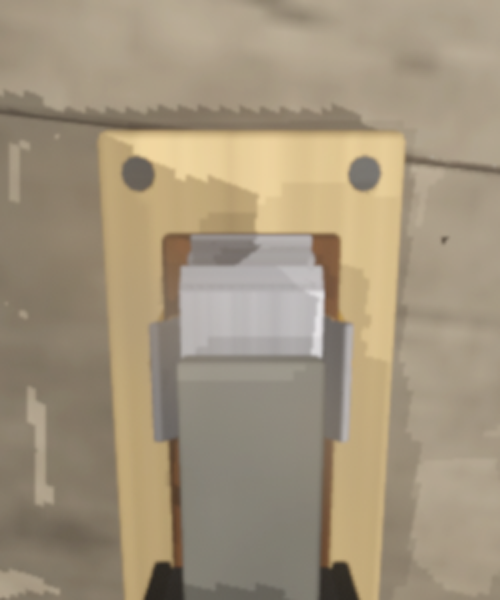

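View pics/t2.png

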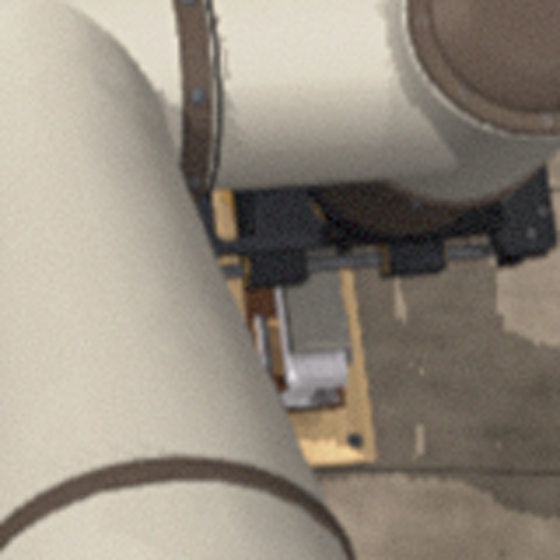

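View pics/s2.png

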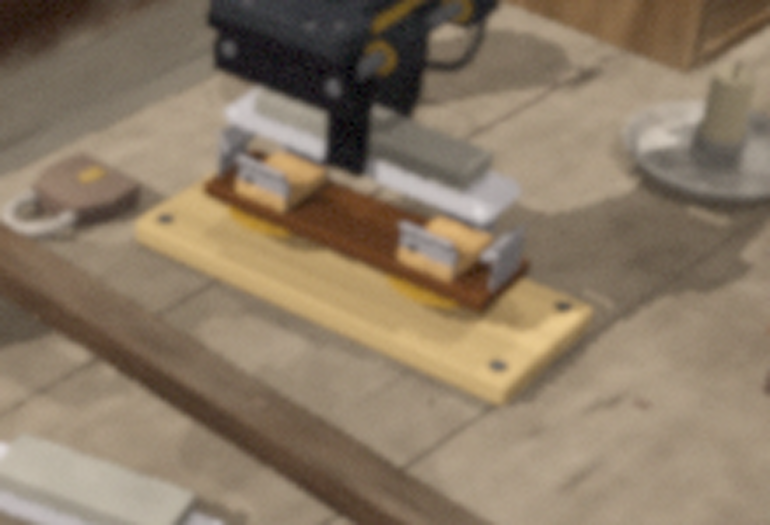

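```bash
python3 - <<'E'
from h import *
im=dict(np.load("wg2.npz"));T=im["tcp"];im["extrinsics"]=im["tool_from_camera"]
def t(n,p,z): 
  p=np.array([200,0])+(np.array(p,float)+.5)/2-.5; w=onz(im,p,z)*1e3; print(n,w.mean(0).round(2),"W",(w[1]-w[0])[1].round(1))
h=T[2,3]
t("screws",[[138,173],[364,173]],h-.014); t("board end",[[99,131],[405,131]],h-.014)
t("deck end",[[163,234],[340,234]],h-.0405);t("cheek near",[[150,322],[353,322]],h-.0625);t("cheek far",[[154,440],[349,440]],h-.0625)
t("lip",[[190,236],[312,236]],h-.0645)
t("tips",[[180,267],[323,267]],.0116);t("top",[[178,357],[325,357]],-.0054)
E
```

```text
screws [104.44   0.89  78.85] W 65.9
board end [115.57   1.17  78.85] W 87.8
deck end [86.95  1.03 52.35] W 46.7
cheek near [66.16  1.03 30.35] W 49.4
cheek far [36.6   1.03 30.35] W 49.8
lip [85.92  0.91 28.35] W 28.3
tips [79.3   1.02 11.6 ] W 30.4
top [62.58  1.02 -5.4 ] W 29.0
```

>>> servo_tool(steps=[{"hand": 20,"tx": 0.04,"ty": 0,"tz": 0.3,"wx": 0,"wy": 0,"wz": 0},{"hand": 20,"tx": 0,"ty": 0,"tz": 0.2,"wx": 0,"wy": 0,"wz": 0},{"hand": 20,"tx": 0,"ty": 0,"tz": 0.1,"wx": 0,"wy": 0,"wz": 0},{"hand": 20,"tx": 0,"ty": 0,"tz": 0,"wx": 0,"wy": 0,"wz": 0},{"hand": 20,"tx": 0,"ty": 0,"tz": 0,"wx": 0,"wy": 0,"wz": 0}], newtons=60)

```text
time: 12.55
position: [0.5427, -0.1113, 0.0764]
eef_rot: [-0.053, 0.999, -0.0, -0.0]
wrist_force: [-0.7, 0.6, -2.9]
grip_width: 0.345
```

>>> servo_tool(steps=[{"hand": 20,"tx": 0,"ty": 0,"tz": 0.08,"wx": 0,"wy": 0,"wz": 0},{"hand": 20,"tx": 0,"ty": 0,"tz": 0,"wx": 0,"wy": 0,"wz": 0}])

```text
time: 12.75
position: [0.543, -0.1112, 0.0747]
eef_rot: [-0.053, 0.999, -0.0, 0.0]
wrist_force: [0.4, -0.3, -2.5]
grip_width: 0.341
```

>>> servo_tool(steps=[{"hand": 20,"tx": 0,"ty": 0,"tz": 0.08,"wx": 0,"wy": 0,"wz": 0},{"hand": 20,"tx": 0,"ty": 0,"tz": 0,"wx": 0,"wy": 0,"wz": 0}])

```text
time: 12.95
position: [0.5438, -0.1113, 0.0738]
eef_rot: [-0.054, 0.999, -0.0, 0.001]
wrist_force: [-0.6, 0.5, 4.0]
grip_width: 0.342
```

>>> servo_tool(steps=[{"hand": 20,"tx": 0,"ty": 0,"tz": 0.06,"wx": 0,"wy": 0,"wz": 0},{"hand": 20,"tx": 0,"ty": 0,"tz": 0,"wx": 0,"wy": 0,"wz": 0}])

```text
time: 13.15
position: [0.5444, -0.1114, 0.0732]
eef_rot: [-0.054, 0.999, -0.0, 0.002]
wrist_force: [-1.7, 0.5, 8.1]
grip_width: 0.339
```

>>> servo_tool(steps=[{"hand": 20,"tx": 0,"ty": 0,"tz": 0.06,"wx": 0,"wy": 0,"wz": 0},{"hand": 20,"tx": 0,"ty": 0,"tz": 0,"wx": 0,"wy": 0,"wz": 0}])

```text
time: 13.35
position: [0.5446, -0.1113, 0.0718]
eef_rot: [-0.054, 0.999, -0.0, 0.003]
wrist_force: [-2.1, 0.1, 6.6]
grip_width: 0.338
```

>>> servo_tool(steps=[{"hand": 20,"tx": 0.03,"ty": 0,"tz": 0.06,"wx": 0,"wy": 0,"wz": 0},{"hand": 20,"tx": 0,"ty": 0,"tz": 0,"wx": 0,"wy": 0,"wz": 0}])

```text
time: 13.55
position: [0.5425, -0.1114, 0.0691]
eef_rot: [-0.053, 0.999, -0.0, 0.001]
wrist_force: [-2.7, -0.2, 3.7]
grip_width: 0.341
```

>>> servo_tool(steps=[{"hand": 20,"tx": 0,"ty": 0,"tz": 0.06,"wx": 0,"wy": 0,"wz": 0},{"hand": 20,"tx": 0,"ty": 0,"tz": 0,"wx": 0,"wy": 0,"wz": 0}])

```text
time: 13.75
position: [0.5421, -0.1113, 0.0663]
eef_rot: [-0.054, 0.999, -0.0, -0.0]
wrist_force: [1.5, -0.3, 0.5]
grip_width: 0.34
```

>>> servo_tool(steps=[{"hand": 20,"tx": 0,"ty": 0,"tz": 0.04,"wx": 0,"wy": 0,"wz": 0},{"hand": 20,"tx": 0,"ty": 0,"tz": 0,"wx": 0,"wy": 0,"wz": 0}])

```text
time: 13.95
position: [0.5421, -0.1113, 0.0659]
eef_rot: [-0.054, 0.999, -0.0, -0.0]
wrist_force: [-0.5, 0.2, 4.3]
grip_width: 0.34
```

>>> servo_tool(steps=[{"hand": 20,"tx": 0,"ty": 0,"tz": 0.04,"wx": 0,"wy": 0,"wz": 0},{"hand": 20,"tx": 0,"ty": 0,"tz": 0,"wx": 0,"wy": 0,"wz": 0}])

```text
time: 14.15
position: [0.5423, -0.1114, 0.0656]
eef_rot: [-0.054, 0.999, -0.0, -0.0]
wrist_force: [-0.5, 0.3, 8.6]
grip_width: 0.341
```

>>> servo_tool(steps=[{"hand": 20,"tx": 0,"ty": 0,"tz": 0.05,"wx": 0,"wy": 0,"wz": 0},{"hand": 20,"tx": 0,"ty": 0,"tz": 0,"wx": 0,"wy": 0,"wz": 0},{"hand": 20,"tx": 0,"ty": 0,"tz": 0,"wx": 0,"wy": 0,"wz": 0}])

```text
time: 14.45
position: [0.5423, -0.1113, 0.0655]
eef_rot: [-0.054, 0.999, -0.0, 0.0]
wrist_force: [-3.1, 2.1, 14.9]
grip_width: 0.338
```

```bash
python3 -c "
from h import *
im=wrist('wg3');c=im['color']
cv2.imwrite('pics/wg3c.png',cv2.resize(c[0:300,200:450],None,fx=2,fy=2,interpolation=cv2.INTER_CUBIC)[...,::-1])
from cell import ctrl
t=ctrl.get_image('scene');cv2.imwrite('pics/s3.png',cv2.resize(t['color'][130:280,300:520],None,fx=3.5,fy=3.5,interpolation=cv2.INTER_CUBIC)[...,::-1])
"
```

```text
[ 0.5423 -0.1113  0.0655] yaw 6.19 f [-3.11  2.08 14.89]
```

View pics/wg3c.png

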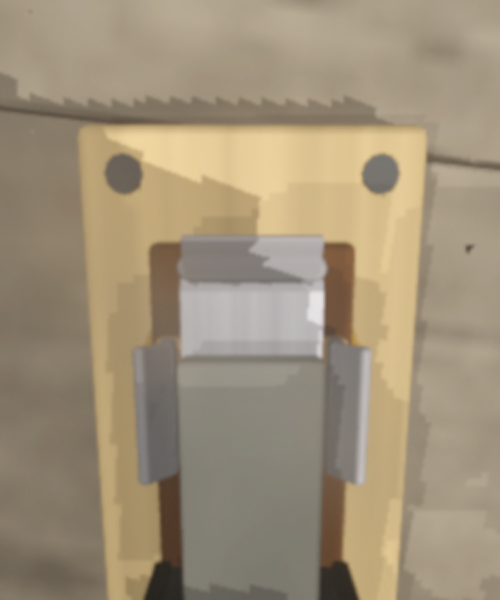

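View pics/s3.png

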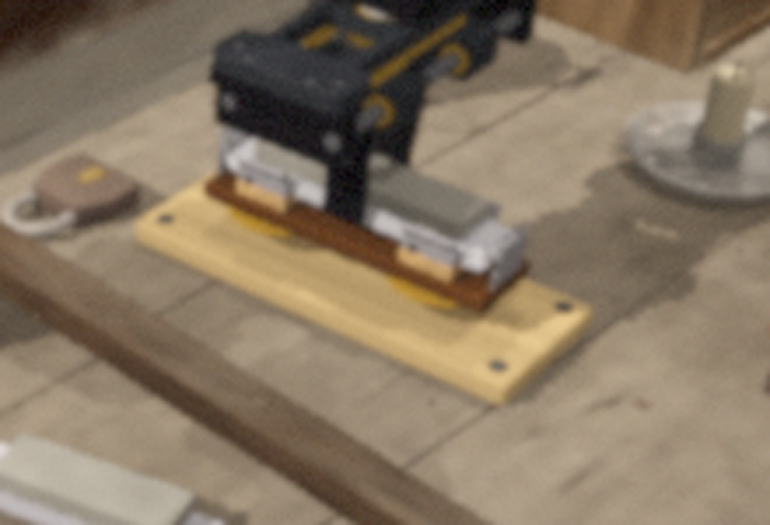

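>>> servo_tool(steps=[{"hand": 20,"tx": 0,"ty": 0,"tz": -0.1,"wx": 0,"wy": 0,"wz": 0},{"hand": 20,"tx": 0,"ty": 0,"tz": 0,"wx": 0,"wy": 0,"wz": 0},{"hand": 45,"tx": 0,"ty": 0,"tz": 0,"wx": 0,"wy": 0,"wz": 0},{"hand": 50,"tx": 0,"ty": 0,"tz": 0,"wx": 0,"wy": 0,"wz": 0},{"hand": 50,"tx": 0,"ty": 0,"tz": 0,"wx": 0,"wy": 0,"wz": 0}])

```text
time: 15.05
position: [0.5416, -0.1113, 0.0652]
eef_rot: [-0.053, 0.999, 0.0, -0.0]
wrist_force: [0.5, -0.2, 0.7]
grip_width: 0.52
```

>>> servo_tool(steps=[{"hand": 50,"tx": 0,"ty": 0,"tz": -0.4,"wx": 0,"wy": 0,"wz": 0},{"hand": 50,"tx": 0,"ty": 0,"tz": -1,"wx": 0,"wy": 0,"wz": 0},{"hand": 50,"tx": 0,"ty": 0,"tz": -1,"wx": 0,"wy": 0,"wz": 0},{"hand": 50,"tx": 0,"ty": 0,"tz": -1,"wx": 0,"wy": 0,"wz": 0},{"hand": 50,"tx": 0,"ty": 0,"tz": -1,"wx": 0,"wy": 0,"wz": 0}])

```text
time: 15.55
position: [0.5418, -0.1113, 0.1775]
eef_rot: [-0.053, 0.999, -0.0, 0.0]
wrist_force: [0.1, 0.2, 0.7]
grip_width: 0.572
```

>>> servo_tool(steps=[{"hand": 50,"tx": 0,"ty": 0,"tz": -1,"wx": 0,"wy": 0,"wz": 0},{"hand": 87,"tx": 0,"ty": 0,"tz": -1,"wx": 0,"wy": 0,"wz": 0},{"hand": 87,"tx": 0,"ty": 0,"tz": -1,"wx": 0,"wy": 0,"wz": 0},{"hand": 87,"tx": 0,"ty": 0,"tz": 0,"wx": 0,"wy": 0,"wz": 0},{"hand": 87,"tx": 0,"ty": 0,"tz": 0,"wx": 0,"wy": 0,"wz": 0}])

```text
time: 16.05
position: [0.5418, -0.1112, 0.2516]
eef_rot: [-0.053, 0.999, 0.0, 0.001]
wrist_force: [-0.1, -0.3, -0.6]
grip_width: 0.853
```

```bash
python3 -c "
from h import *
im=wrist('wf');c=im['color']
cv2.imwrite('pics/wfc.png',cv2.resize(c[80:340,240:400],None,fx=2.3,fy=2.3,interpolation=cv2.INTER_CUBIC)[...,::-1])
P=cloud(im);Ti=np.eye(3)
a=np.radians(6.1);c0=np.array([.5436,-.11]);Q=(P[...,:2]-c0);X=Q@[np.cos(a),np.sin(a)];Y=Q@[-np.sin(a),np.cos(a)]
for x0 in range(-85,86,10):
    m=(abs(X-x0/1e3)<.004)&(abs(Y)<.009)
    print(x0,m.sum(),np.median(P[...,2][m]).round(4) if m.any() else None)
from cell import ctrl
t=ctrl.get_image('scene');cv2.imwrite('pics/s4.png',cv2.resize(t['color'][130:280,300:520],None,fx=3.5,fy=3.5,interpolation=cv2.INTER_CUBIC)[...,::-1])
"
```

```text
[ 0.5418 -0.1112  0.2516] yaw 6.11 f [-0.05 -0.3  -0.56]
-85 1359 0.3991
-75 200 0.0585
-65 200 0.0592
-55 178 0.0705
-45 180 0.0704
-35 1774 0.3229
-25 7815 0.3451
-15 175 0.0705
-5 155 0.0703
5 153 0.0705
15 150 0.0704
25 144 0.0704
35 142 0.0706
45 134 0.0705
55 137 0.0705
65 54 0.0584
75 144 0.0587
85 75 0.0657
```

View pics/wfc.png

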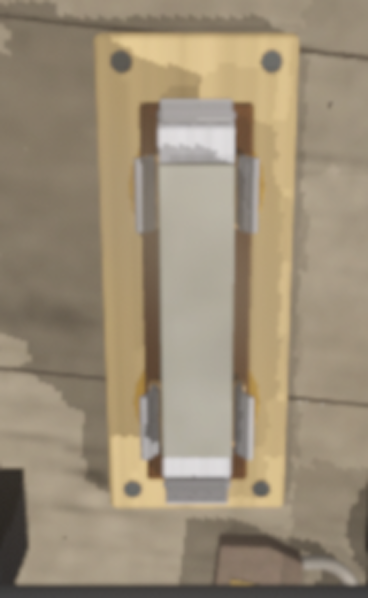

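View pics/s4.png

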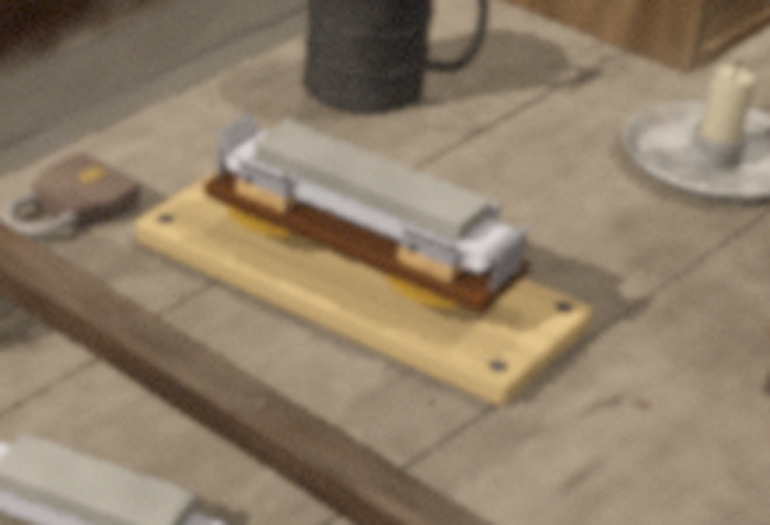

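The stone lies level: its top reads 0.0705 m along the whole length, which is the pads (0.0485 m) plus 22 mm. Both clip noses are over the bevels and the gripper is clear, so I'm handing it in.

```bash
python3 -c "
from cell import ctrl
print(ctrl.close_job(), ctrl.state()['time'])"
```

```text
the job is handed in; nothing more can be done
the job is handed in; nothing more can be done
```

The long stone is in the holder, stone side up, with both ends under the clips and the gripper well clear. I handed the job in at about 16 s; the short stone was never touched.

- **Pressing in:** I lowered it in 1–2 mm steps. The force rose to about 11 N as the bevels met the clips, fell as the ends snapped under, then climbed steeply on the pads. I stopped at about 18 N, unloaded and opened the fingers.
- **Level and home:** after release, the wrist camera's depth put the top of the stone at 0.0703–0.0706 m along its length. That matches the pad tops I measured earlier (about 0.0485 m) plus the 22 mm stone. By touch, the underside sat at about 0.049 m.
- **Both ends:** the two carrier ends read the same height within 1 mm, and pictures from two cameras show both clips over the bevels.
- **Readings that failed or disagreed:**
  - Two depth samples on the stone, 25 and 35 mm from the middle, were spoiled by pixels from the gripper, and I ignored them.
  - The first top-camera position of the holder differed from the wrist camera's by about 4 mm; I used the wrist camera's.
  - The clip joint values can't be read directly, so the snap-in is judged from force, height and pictures.

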